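Release a hinge link with a spring-bar fork

ROBOT

A 7-joint arm with a two-finger parallel gripper is mounted at the origin on a cart in front of the work surface, level with it; the furniture and walls round the work are solid. World frame = base frame: x ahead of the robot, y to its left, z up, the work surface at z = 0. Lengths are in m, angles in rad, forces in N, time in s.
With the tool pointing down it reaches from about 0.425 to 0.875 m from the base axis. Payload 4.7 kg.
Tool frame: the origin (TCP) lies at the very end of the fingers, on their centre line; the grasp point (between the pads) lies 19 mm behind it (ctrl.grasp_offset is the distance from the TCP to the grasp point, in m); z points along the fingers, y is the direction in which the jaws open and shut (so a half turn about z gives the same grasp; the last joint's range is limited). The gripper opens to 87 mm and grips with 3 to 60 N. Pads are 19 mm wide; open, the fingers measure 117 mm over their backs; the gripper's body (75 mm by 190 mm) begins 51 mm behind the grasp point.
Start: joints at [1.322, 0.321, -0.07, 1.45, 0.023, 1.371, -0.057], TCP at [0.169, -0.628, 0.223] pointing down, gripper open.
Joint ranges: [-2.86, 2.86], [-0.3, 2.09], [-1.38, 1.24], [0.06, 2.45], [-1.56, 4.7], [0.09, 2.05], [-2.69, 2.69]. Speed limits (rad/s): [2.57, 2.57, 3.14, 3.14, 3.14, 3.14, 3.14].

INTERFACE

Orientations are given as a rotation vector (axis times angle).
In Python, from bench import ctrl gives the robot as it stands.
- The arm moves only by the shell command python3 -m creep 'ROWS' [FORCE]. ROWS is JSON, a list that holds one entry, the list of rows, each a list of 7 numbers: the opening, from 0 (shut) to 1 (fully open), then the shift along the tool's x, y, z in mm, then the turn, a rotation vector about the tool's x, y, z in rad. In form: [[[grip, dx, dy, dz, rx, ry, rz], ...]]. A call has 1 to 5 rows; each row is the pose to reach, as a shift and turn from the pose commanded when the call began, along the tool's axes at that moment; what a row does not reach only later rows make up. A row lasts 1/10 s, in which the tool goes at most 50 mm and 8.59 degrees, less where a joint would pass 70% of its speed; a pose out of reach is approached as far as the arm can. A call with a gripper value outside its range is refused whole. The fingers move at their own pace and stop on an object; FORCE is the grip in N (left out, the last holds). Time passes only in rows, so rows that repeat a pose let the fingers close. It gives the time, the measured TCP pose, the force and the opening at its end, in the units of the state.
- ctrl.get_state(): the state, without advancing time (a new reading comes with each control period).
- ctrl.get_image(name): name is "scene" or "side" or "wrist"; returns the picture (400x640x3 uint8, red, green, blue); there is no depth.
- ctrl.camera_params(name): a dict with "K" (3x3 intrinsics, pixels), "k1" (the pictures are not rectified: a ray, as slopes to the right and down, at radius r is drawn at 1 + k1 r^2 times it, then the intrinsics apply), "pose" (4x4, takes a point from camera to world coordinates). Camera axes: x right, y down, z forward; pixel columns grow to the right and rows downward; lengths in m; the calibration is good to about 2 mm. A picture is of the moment at which its call begins: read the wrist's pose just before it. camera_params takes no time and is no camera call; for the wrist camera it gives the pose at the moment of the call.
- ctrl.close_job(): hands the job in, once; it reports no verdict.
The state is a dict: "time": time; "joint_positions": joint angles; "qd": joint speeds; "joint_torque": joint torques, N m; "position": TCP position; "tool_rot": TCP orientation; "ft_force": force on the tool from outside, world axes, zero at the start; "torque": the same for the moment, N m; "grip_width": opening from 0.0 (shut) to 1.0 (fully open).
Only numpy, scipy, OpenCV 4.12 (cv2) and the standard library are available. Lean on these libraries where they do the work, as an engineer would, in place of code of your own. Each camera call takes 0.05 s, during which the arm holds its last target. There are 200 camera calls.

TASK

Free the hinge link from its bench bracket for washing: take the forked tool, set its prongs from above over the thin bar beside the collar, and gently push the collar back against its spring, only with the fork, just until the link pops up: stop pushing at once, as the spring must not be overdriven. Then put the fork down on the bare table, lift the link out by its tab and set it upright on the green board. Do not drop it, force anything, or disturb the other things.

Things in the scene. Friction and masses are not known exactly. Their poses are not given: they have to be found in the camera images.
- fork: Forked tool, 50 x 24 x 86 mm, standing on two steel prongs. Origin: centre of its underside; z up the handle. The prongs stand side by side along x, each 12 mm wide and 16 mm thick (y), splayed: the gap between them, open along y, is 26 mm at the tips (z = 0) and 17 mm at z = 30 mm. Above: a 44 x 20 mm steel shoulder to z = 42 mm, then a black handle, 32 mm (x) by 24 mm (y). Same either way round. About 0.15 kg.
- fork_grip (a point): Where to grasp the fork from above, across its 24 mm thickness (along its y): on its axis at z = 62 mm. Axes as the fork.
- bracket: Steel bracket screwed to the table; base plate 84 x 150 x 6 mm. Origin: centre of its underside; y runs along the spring bar. From -y to +y: end wall (y -69 to -59 mm), the link's channel (sides 42 mm high), middle lug (y -5 to 5), gap crossed by the thin bar (y 5 to 31), the bar's collar, spring, end lug (y 57 to 69). Wall and lugs 40 mm wide, tops at z = 54 mm.
- bar_gap (a point): Point on the bar's axis in the middle of the gap between middle lug and collar: y = 18, z = 44 mm in the bracket, axes as the bracket. The fork goes in here from above, its y along the bracket's y, the bar between the prongs, prong tips about 13 mm below this point (the shoulder meets the bar at 30 mm).
- spring_bar: Locking bar, 7 mm diameter, along the bracket's y. Origin: centre of its collar (28 mm diameter, 6 mm thick), at y = 34, z = 44 mm in the bracket at rest. Slides along y only: pushed to +y it yields against its spring (2.6 N at first, 0.6 N more per mm, plus 1 to 2 N friction), at most 14 mm; 2 mm past release does no harm, more does. Its tip (47 mm from the collar centre towards -y) locks the link. Let go, it springs back.
- link: Loose aluminium hinge link, 32 x 50 x 40 mm block with a tab on top. Origin: centre of the underside, axes as the bracket while in its channel, at y = -32, z = 14 to 16 mm, with 1.5 to 2 mm play. Bar tip sits in a hole in its +y end. After 4 to 8 mm of bar travel, as it happens to sit, a sprung seat lifts it 9 to 12 mm and it stays up when the bar is let go. About 0.12 kg.
- link_tab (a point): Grasp point in the link's upright finger tab (12 mm thick along x, 26 mm long along y, z = 40 to 74 mm), at y = -9, z = 62 mm in the link, axes as the link. Grasp from above across the 12 mm. The popped-up link lifts straight up (up to 15 N of friction); raise it at least 50 mm to clear the walls.
- board: Green cutting board lying flat on the table, fixed, 250 x 360 x 10 mm (x, y, z). Origin: centre of its underside, so its top is 10 mm higher.
- spice_1: Bystander, loose: spice jar with a dark cap, 41 mm across, 105 mm high. Origin: centre of its underside.
- tin_corn: Bystander, loose: low food tin, 75 mm across, 58 mm high. Origin: centre of its underside.
- clip_jar: Bystander, loose: glass clip-top jar, 94 mm across, 172 mm high. Origin: centre of its underside.
- ramekin_0: Bystander, loose: small steel ramekin, 67 mm across, 40 mm high. Origin: centre of its underside.
- cork_opener: Bystander, loose: small opener with a wooden handle, 120 x 68 x 18 mm, lying flat. Origin: centre of its underside.
- peeler: Bystander, loose: peeler, 170 x 25 x 18 mm, lying flat. Origin: centre of its underside.
There are look-alikes about, which are no part of the job. Leave any orange or purple look-alike of the link alone.

How it is judged:
By the outcome, as a careful person would: the job done as asked, in the order asked, and still so for the second after the job is handed in, with the robot touching nothing.
It also fails if it takes over 64 s, if anything falls off the work surface, if the arm or the gripper's body presses on something with over 40 N, if the wrist force passes 120 N, or if a joint passes its speed limit or range.

## Working session

There is one attempt and no reset: what is moved stays moved. The work goes in short steps, Python scripts to look and compute and a shell command to move; the robot and the scene stay as the last step left them, time stands still between calls to the robot, and variables do not carry over. Pictures are saved under pics/ and viewed, about 8 in all and at most 12, crops included, and the job is handed in when it is done.

```bash
mkdir -p pics; ls; python3 - <<'E'
from bench import ctrl
import cv2,numpy as np
print(ctrl.get_state()); print(ctrl.grasp_offset)
for n in ["scene","side"]:
    im=ctrl.get_image(n); cv2.imwrite(f"pics/{n}0.png",im[:,:,::-1]); p=ctrl.camera_params(n); print(n,np.round(p["K"],1).tolist(),p["k1"],np.round(p["pose"],4).tolist())
p=ctrl.camera_params("wrist");print(p)
E
```

```text
pics
{'time': 0.0, 'joint_positions': array([ 1.32214625,  0.32183662, -0.07010979,  1.45170821,  0.02262147,
        1.37079077, -0.05686285]), 'qd': array([-1.91919767e-03, -7.54266119e-04, -4.04618926e-04, -1.36902634e-04,
       -4.62773953e-04, -5.21956754e-05,  7.38915544e-04]), 'joint_torque': array([-4.80410963e-04, -4.91285241e+01, -4.04358795e-01, -3.12526023e+01,
       -6.39502052e-02,  4.37814603e-02,  2.06691702e-04]), 'position': array([ 0.16864044, -0.6271536 ,  0.2214362 ]), 'tool_rot': array([-3.11259681e+00, -4.11439280e-01,  5.76969730e-04]), 'ft_force': array([ 0.64045195, -0.50339143,  0.57556776]), 'torque': array([0.03769249, 0.01648725, 0.02262061]), 'grip_width': 1.0008952789720746}
0.0187
scene [[448.4, 0.0, 325.0], [0.0, 448.4, 200.0], [0.0, 0.0, 1.0]] -0.1258369831283875 [[-0.8433, -0.3043, 0.4429, -0.0054], [-0.5374, 0.4706, -0.6998, 0.8181], [0.0045, -0.8282, -0.5604, 0.7563], [0.0, 0.0, 0.0, 1.0]]
side [[416.4, 0.0, 321.5], [0.0, 416.4, 204.0], [0.0, 0.0, 1.0]] 0.02814872413397551 [[0.8403, 0.3915, -0.375, 0.9485], [0.5417, -0.5815, 0.607, -0.6929], [0.0196, -0.7132, -0.7007, 0.8516], [0.0, 0.0, 0.0, 1.0]]
{'K': array([[312.25337183,   0.        , 319.92399691],
       [  0.        , 312.25337183, 205.78148473],
       [  0.        ,   0.        ,   1.        ]]), 'k1': -0.04888232329443702, 'pose': array([[ 0.25959256, -0.91933296, -0.29570021,  0.2507749 ],
       [-0.96571397, -0.24803273, -0.07665705, -0.6059517 ],
       [-0.00286997,  0.30546142, -0.95220013,  0.38324804],
       [ 0.        ,  0.        ,  0.        ,  1.        ]])}
```

View pics/scene0.png

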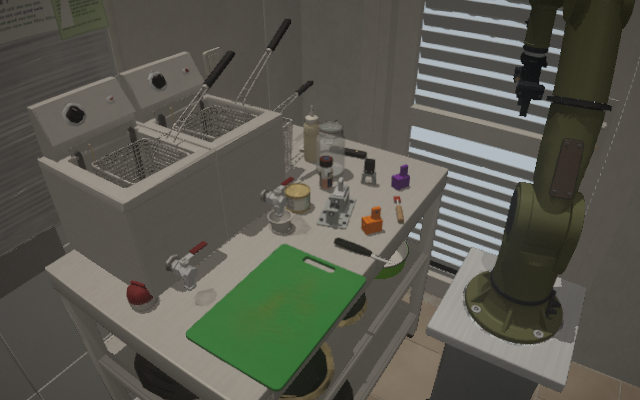

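View pics/side0.png

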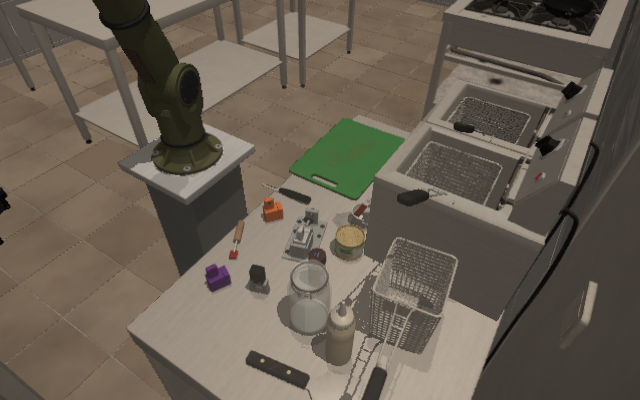

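Candidates: the fork is the black-handled piece at scene (370,172) / side (258,276). The link is the grey one in the bracket at scene (337,203) / side (305,237). Its look-alikes are orange at (372,220) and purple at (400,178), which I leave alone. The black fryer and knife handles are not the fork. Next is a close crop.

```bash
cat > h.py <<'E'
import numpy as np,cv2
from bench import ctrl
from scipy.spatial.transform import Rotation as R
def ray(p,u,v):
    K=p["K"];d=np.array([(u-K[0,2])/K[0,0],(v-K[1,2])/K[1,1]]);s=d.copy()
    for _ in range(20): s=d/(1+p["k1"]*(s@s))
    T=np.array(p["pose"]);return T[:3,3],T[:3,:3]@np.array([s[0],s[1],1])
def plane(p,u,v,z):
    o,d=ray(p,u,v);return o+d*(z-o[2])/d[2]
def tri(p1,a,p2,b):
    o1,d1=ray(p1,*a);o2,d2=ray(p2,*b)
    t=np.linalg.lstsq(np.c_[d1,-d2],o2-o1,rcond=None)[0]
    x,y=o1+d1*t[0],o2+d2*t[1];return (x+y)/2,np.linalg.norm(x-y)
def proj(p,X):
    T=np.array(p["pose"]);c=T[:3,:3].T@(np.array(X)-T[:3,3]);s=c[:2]/c[2]
    s=s*(1+p["k1"]*(s@s));return s*p["K"][0,0]+p["K"][:2,2]
def delta(pos,rot):  # shift mm, turn in tool axes from the present pose to target
    st=ctrl.get_state();r0=R.from_rotvec(st["tool_rot"])
    return np.round(r0.inv().apply(np.array(pos)-st["position"])*1000,1),np.round((r0.inv()*rot).as_rotvec(),3)
def down(yaw): # tool z down, jaw (y) axis along world angle yaw
    y=np.array([np.cos(yaw),np.sin(yaw),0]);z=np.array([0,0,-1.]);return R.from_matrix(np.c_[np.cross(y,z),y,z])
E
python3 - <<'E'
import cv2,numpy as np
a=cv2.imread("pics/scene0.png")[145:240,310:420];b=cv2.imread("pics/side0.png")[195:295,240:350]
f=lambda i:cv2.resize(i,None,fx=5,fy=5,interpolation=cv2.INTER_CUBIC)
g=lambda i:np.clip(i.astype(float)*1.4,0,255).astype('uint8')
a=cv2.copyMakeBorder(a,0,5,0,0,cv2.BORDER_CONSTANT)
c=np.hstack([a,b]);c=cv2.resize(g(c),(792,360),interpolation=cv2.INTER_CUBIC)
cv2.imwrite("pics/crop0.png",c)
E
```

```text
(no output)
```

View pics/crop0.png

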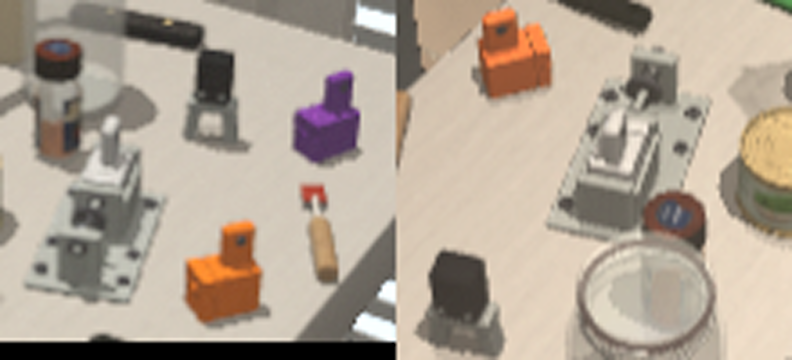

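```bash
python3 - <<'E'
from h import *
S=ctrl.camera_params("scene");D=ctrl.camera_params("side")
s=lambda x,y:(310+x/3.6,145+y/3.6)
d=lambda x,y:(240+(x-396)/3.6,195+y/3.6)
print("fork top",tri(S,s(217,54),D,d(460,262)))
print("fork prong bottoms scene",plane(S,*s(190,137),0),plane(S,*s(232,142),0))
print("fork bottoms side",plane(D,*d(423,342),0),plane(D,*d(490,352),0))
for n,q in dict(nl=(27,287),nr=(130,300),fr=(165,197)).items(): print(n,plane(S,*s(*q),.006).round(4))
for n,q in dict(a=(548,222),b=(711,97),c=(660,232),).items(): print('side',n,plane(D,*d(*q),.006).round(4))
print("endlug top",tri(S,s(83,232),D,d(655,55)))
print("tab top",tri(S,s(112,122),D,d(612,120)))
b=[plane(S,*q,.01).round(3) for q in [(285,245),(365,283),(268,383),(192,325)]];print(b)
b=[plane(D,*q,.01).round(3) for q in [(345,120),(291,170),(352,194),(408,135)]];print(b)
print("spice top",plane(S,326,160,.105),"tin",plane(D,349,230,.058),"orange",plane(S,372,228,0.02),"jar",plane(D,309,275,.172))
E
```

```text
fork top (array([ 0.52814455, -0.28256307,  0.08401172]), np.float64(0.0034147461701202644))
fork prong bottoms scene [ 0.54289639 -0.27360711  0.        ] [ 0.50768963 -0.28652796  0.        ]
fork bottoms side [ 5.05059244e-01 -3.01618196e-01  1.11022302e-16] [ 0.54700473 -0.28326619  0.        ]
nl [ 0.5395 -0.0051  0.006 ]
nr [ 0.4648 -0.0339  0.006 ]
fr [ 0.5109 -0.1705  0.006 ]
side a [ 0.5169 -0.1783  0.006 ]
side b [ 0.5485 -0.0109  0.006 ]
side c [ 0.5881 -0.1416  0.006 ]
endlug top (array([ 0.51037903, -0.03508104,  0.05104861]), np.float64(0.0035419396418997994))
tab top (array([ 0.54220607, -0.13290865,  0.08778754]), np.float64(0.00011516612240691569))
[array([0.56 , 0.118, 0.01 ]), array([0.319, 0.128, 0.01 ]), array([0.345, 0.462, 0.01 ]), array([0.567, 0.441, 0.01 ])]
[array([0.333, 0.45 , 0.01 ]), array([0.336, 0.111, 0.01 ]), array([0.55 , 0.122, 0.01 ]), array([0.563, 0.493, 0.01 ])]
spice top [ 0.62148154 -0.17706059  0.105     ] tin [ 0.63385088 -0.04596422  0.058     ] orange [ 0.39816988 -0.05695014  0.02      ] jar [ 0.67313383 -0.28679587  0.172     ]
```

Left crop: the fork's black handle top is at (217,54). The grey link sits in the bracket with its tab at (112,122), and the collar and end lug at (83,232). Right crop: fork at (460,262), tab at (612,120). The choice is confirmed, and the heights agree (fork top 84 mm against 86, tab top 88 as expected). Next I work out the first move.

```bash
python3 - <<'E'
from h import *
for y in (111,-69):print(y,delta([.526,-.285,.20],down(np.radians(y))))
print(R.from_rotvec(ctrl.get_state()["tool_rot"]).as_matrix().round(3))
E
```

```text
111 (array([ 434. , -237.6,   21.9]), array([0.000e+00, 3.000e-03, 3.038e+00]))
-69 (array([ 434. , -237.6,   21.9]), array([-0.002,  0.   , -0.104]))
[[ 0.966  0.26  -0.001]
 [ 0.26  -0.966  0.002]
 [-0.    -0.002 -1.   ]]
```

```bash
python3 -m creep '[[[1,43,-24,2,0,0,-0.01],[1,86,-48,4,0,0,-0.02],[1,130,-71,6,0,0,-0.03],[1,173,-95,8,0,0,-0.04],[1,217,-119,10,0,0,-0.05]]]'
python3 -c "
from h import *
print(delta([.526,-.285,.20],down(np.radians(-69))))"
```

```text
time: 0.6
position: [0.3482, -0.4548, 0.2121]
tool_rot: [-3.103, -0.489, 0.001]
ft_force: [0.9, -0.3, -0.1]
grip_width: 1.002
(array([ 221.4, -106.8,   12.1]), array([-0.   ,  0.   , -0.054]))
```

```bash
python3 -m creep '[[[1,45,-22,3,0,0,-0.01],[1,90,-43,6,0,0,-0.02],[1,135,-65,8,0,0,-0.03],[1,180,-87,10,0,0,-0.05],[1,221,-107,12,0,0,-0.054]]]'
python3 -m creep '[[[0.6,0,0,0,0,0,0],[0.6,0,0,0,0,0,0]]]'
python3 - <<'E'
from h import *
st=ctrl.get_state();print(st["position"],delta([.526,-.285,.20],down(np.radians(-69))))
p=ctrl.camera_params("wrist");np.save("w1.npy",p["pose"]);cv2.imwrite("pics/w1.png",ctrl.get_image("wrist")[:,:,::-1])
print(proj(p,[.526,-.285,.086]),proj(p,[.526,-.285,0]))
E
```

```text
time: 1.1
position: [0.526, -0.2845, 0.2002]
tool_rot: [-3.088, -0.575, 0.0]
ft_force: [-0.1, -0.3, 0.1]
grip_width: 1.002
time: 1.3
position: [0.5252, -0.2853, 0.1999]
tool_rot: [-3.087, -0.578, 0.002]
ft_force: [-0.1, -0.7, -0.1]
grip_width: 0.898
[ 0.52515899 -0.28529014  0.19991564] (array([ 0.9,  0. , -0.1]), array([-0.001,  0.001,  0.004]))
[319.85632082 201.02628918] [320.01854183 179.86344073]
```

View pics/w1.png

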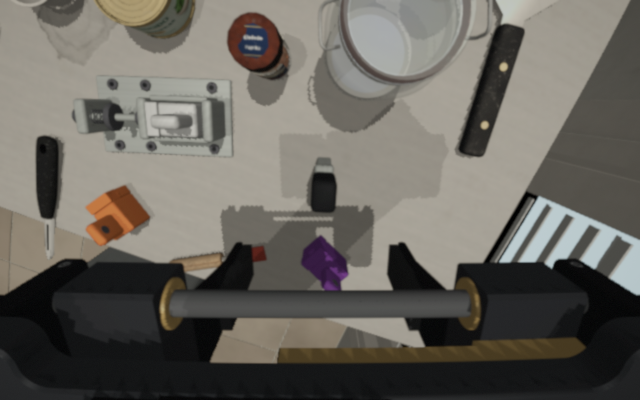

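The wrist view shows the fork handle at (324,192) and the bracket plate spanning (97–232, 75–157), with the collar near (97,115), bar gap near (122,118) and tab near (172,122). The purple block is at (325,262). I'll zoom on the fork and bracket.

```bash
python3 - <<'E'
import cv2,numpy as np
i=cv2.imread("pics/w1.png")
a=cv2.resize(i[65:165,65:240],None,fx=4,fy=4,interpolation=cv2.INTER_CUBIC) #700x400
b=cv2.resize(i[150:220,300:350],None,fx=2,fy=2)
b=cv2.resize(i[150:220,300:350],None,fx=5.7,fy=5.7,interpolation=cv2.INTER_CUBIC)
c=np.zeros((600,800,3),'uint8')
a=cv2.resize(i[70:162,70:238],None,fx=3,fy=3,interpolation=cv2.INTER_CUBIC);c[:276,:504]=a
b=cv2.resize(i[150:222,300:348],None,fx=6,fy=6,interpolation=cv2.INTER_CUBIC);c[:432,512:800]=b
cv2.imwrite("pics/w1c.png",np.clip(c*1.5,0,255))
m=(cv2.cvtColor(i,cv2.COLOR_BGR2GRAY)<45)[168:220,300:350].astype('uint8')
n,l,s,ct=cv2.connectedComponentsWithStats(m);k=1+s[1:,4].argmax();print(s[k],ct[k])
r=cv2.minAreaRect(np.argwhere(l==k)[:,::-1].astype('float32')+[300,168] if 0 else (np.argwhere(l==k)[:,::-1]+[300,168]).astype('float32'));print(r,cv2.boxPoints(r).tolist())
for y in range(172,214,4): 
    x=np.where(l[y-168]==k)[0]; print(y,x.min()+300 if len(x) else None,x.max()+300 if len(x) else None)
E
```

```text
[ 11   5  25  39 887] [22.99210823 24.29650507]
((323.0, 192.0), (38.0, 24.0), 90.0) [[311.0, 173.0], [335.0, 173.0], [335.0, 211.0], [311.0, 211.0]]
172 None None
176 313 333
180 312 334
184 312 335
188 312 335
192 312 335
196 311 334
200 311 334
204 311 334
208 312 334
212 None None[ WARN:0@0.073] global loadsave.cpp:1063 imwrite_ Unsupported depth image for selected encoder is fallbacked to CV_8U.
```

View pics/w1c.png

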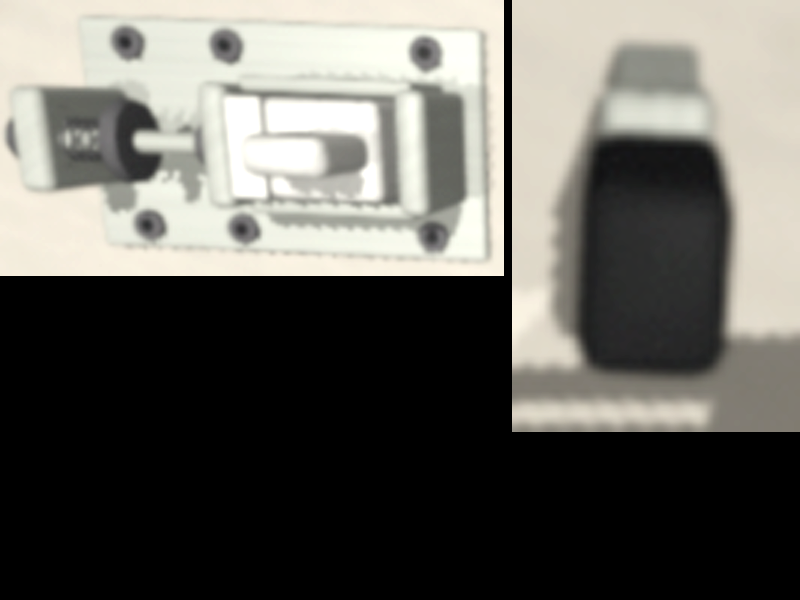

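```bash
python3 - <<'E'
from h import *
p=ctrl.camera_params("wrist");p["pose"]=np.load("w1.npy")
f=lambda x,y,z:plane(p,300+(x-512)/6-.4,150+y/6-.4,z)
b=lambda x,y,z:plane(p,70+x/3-.3,70+y/3-.3,z)
c=[f(*q,.086) for q in[(590,188),(730,195),(720,372),(583,370)]];print("fork top",np.mean(c,0),[np.linalg.norm(c[i]-c[i-1]).round(4) for i in range(4)])
a=lambda v:np.degrees(np.arctan2(v[1],v[0])).round(1)
u=f(595,150,.086)  
print("edges",a(c[0]-c[3]),a(c[1]-c[2]),a(c[0]-c[1]),a(c[3]-c[2]))
c=[b(*q,.006) for q in[(80,16),(487,32),(490,262),(105,245)]];print("plate",np.round(c,4).tolist(),np.mean(c,0),[np.linalg.norm(c[i]-c[i-1]).round(4) for i in range(4)])
print(a(c[0]-c[1]),a(c[3]-c[2]),a(c[0]-c[3]),a(c[1]-c[2]))
print("endlug top",b(32,140,.054),"bar gap",b(168,141,.044),"collar face",b(135,141,.044),"midlug face top",b(214,148,.054),"wall top",b(411,150,.054),"tab top",b(284,155,.089))
print("spice",plane(p,257,40,.105))
E
```

```text
fork top [ 0.53110091 -0.28666233  0.086     ] [np.float64(0.029), np.float64(0.0211), np.float64(0.0282), np.float64(0.0213)]
edges 18.6 18.9 108.3 110.3
plate [[0.549, -0.0145, 0.006], [0.5952, -0.1571, 0.006], [0.5163, -0.1819, 0.006], [0.469, -0.0386, 0.006]] [ 0.53238917 -0.09804358  0.006     ] [np.float64(0.0835), np.float64(0.1498), np.float64(0.0827), np.float64(0.151)]
107.9 108.3 16.7 17.5
endlug top [ 0.51291963 -0.03819396  0.054     ] bar gap [ 0.52604708 -0.07631049  0.044     ] collar face [ 0.52208815 -0.06550633  0.044     ] midlug face top [ 0.53166831 -0.09686436  0.054     ] wall top [ 0.5536869  -0.15767943  0.054     ] tab top [ 0.54520754 -0.13463956  0.089     ]
spice [ 0.63180476 -0.19362189  0.105     ]
```

```bash
python3 - <<'E'
from h import *
print(delta([.5305,-.2865,.0433],down(np.radians(-71.3))))
E
```

```text
(array([  6.5,   1.7, 156.7]), array([-0.   ,  0.001,  0.04 ]))
```

```bash
python3 -m creep '[[[0.6,6.5,1.7,20,0,0,0.04],[0.6,6.5,1.7,65,0,0,0.04],[0.6,6.5,1.7,110,0,0,0.04],[0.6,6.5,1.7,140,0,0,0.04],[0.6,6.5,1.7,156.7,0,0,0.04]]]' && python3 -m creep '[[[0.1,0,0,0,0,0,0],[0.1,0,0,0,0,0,0],[0.1,0,0,0,0,0,0],[0.1,0,0,0,0,0,0],[0.1,0,0,0,0,0,0]]]' 40
```

```text
time: 1.85
position: [0.5275, -0.2876, 0.0403]
tool_rot: [-3.099, -0.505, 0.008]
ft_force: [0.2, -0.2, -0.0]
grip_width: 0.603
time: 2.35
position: [0.5321, -0.2865, 0.0452]
tool_rot: [3.098, 0.511, 0.002]
ft_force: [0.0, -0.2, 3.0]
grip_width: 0.273
```

```bash
python3 -m creep '[[[0.1,0,0,-15,0,0,0],[0.1,0,0,-50,0,0,0],[0.1,0,0,-90,0,0,0],[0.1,0,0,-130,0,0,0],[0.1,0,0,-130,0,0,0]]]'
python3 -c "
from h import *
print(delta([.5268,-.0809,.175],down(np.radians(-72))))"
```

```text
time: 2.85
position: [0.5352, -0.2873, 0.1819]
tool_rot: [3.092, 0.51, 0.015]
ft_force: [0.7, -0.1, -1.4]
grip_width: 0.273
(array([  58.3, -198.2,    5.5]), array([ 0.009, -0.008,  0.013]))
```

```bash
python3 -m creep '[[[0.1,13,-45,0,0,0,0.005],[0.1,26,-90,0,0,0,0.01],[0.1,40,-135,0,0,0,0.01],[0.1,52,-178,0,0,0,0.013],[0.1,58,-198,0,0,0,0.013]]]'
python3 -m creep '[[[0.1,0,0,0,0,0,0],[0.1,0,0,0,0,0,0],[0.1,0,0,0,0,0,0]]]'
python3 - <<'E'
from h import *
print(delta([.5268,-.0809,.175],down(np.radians(-72))),ctrl.get_state()["ft_force"])
p=ctrl.camera_params("wrist");np.save("w2.npy",p["pose"]);i=ctrl.get_image("wrist")[:,:,::-1];cv2.imwrite("pics/w2.png",i)
s=ctrl.get_image("side")[:,:,::-1];cv2.imwrite("pics/s2.png",s)
c=np.zeros((600,800,3),'uint8');c[:400,:640]=i
t=cv2.resize(s[170:270,240:370],None,fx=2,fy=2,interpolation=cv2.INTER_CUBIC);c[400:,:260]=t
S=ctrl.get_image("scene")[:,:,::-1];cv2.imwrite("pics/sc2.png",S)
t=cv2.resize(S[130:230,290:420],None,fx=2,fy=2,interpolation=cv2.INTER_CUBIC);c[400:,270:530]=t
cv2.imwrite("pics/v2.png",c)
print(proj(p,[.5268,-.0809,.044]))
E
```

```text
time: 3.35
position: [0.522, -0.0741, 0.1741]
tool_rot: [-3.1, -0.5, 0.0]
ft_force: [1.4, -0.0, -1.7]
grip_width: 0.27
time: 3.65
position: [0.5225, -0.0815, 0.1737]
tool_rot: [3.103, 0.487, -0.001]
ft_force: [0.0, 0.2, -1.8]
grip_width: 0.276
(array([ 4.3,  0.7, -1.3]), array([ 0.001,  0.001, -0.003])) [ 0.03216098  0.21736601 -1.83684843]
[320.42026485 192.95545724]
```

View pics/v2.png

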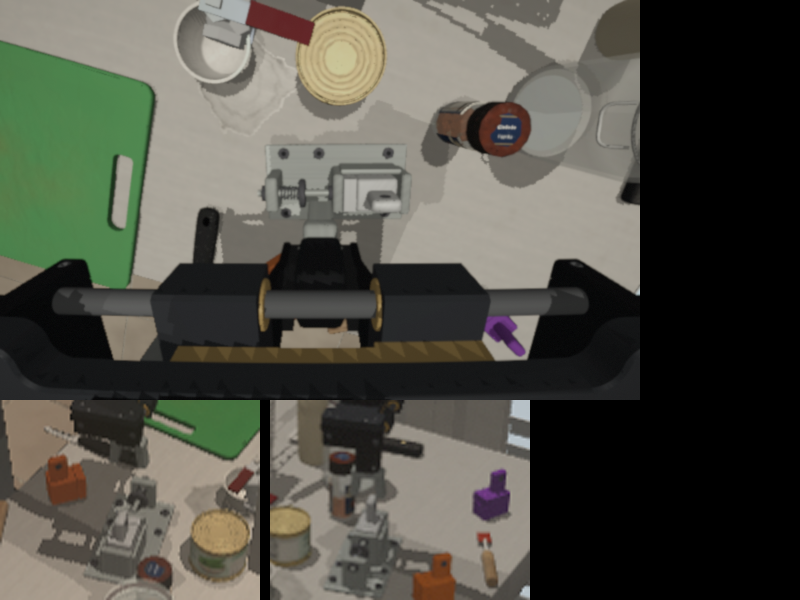

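The fork is held upright. The bracket is at wrist (265–410, 145–215), with the collar near (300,193) and the bar seen at (318,193), just behind the fork. I'll zoom for the exact gap.

```bash
python3 - <<'E'
import cv2,numpy as np
i=cv2.imread("pics/w2.png")
cv2.imwrite("pics/w2c.png",cv2.resize(np.clip(i[135:245,255:415]*1.3,0,255).astype('uint8'),None,fx=5,fy=5,interpolation=cv2.INTER_CUBIC))
E
```

```text
(no output)
```

View pics/w2c.png

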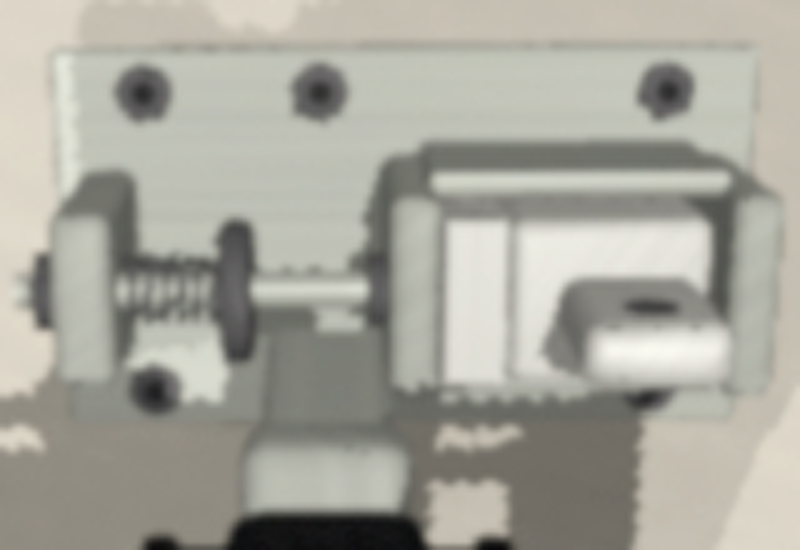

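```bash
python3 - <<'E'
from h import *
p=ctrl.camera_params("wrist");p["pose"]=np.load("w2.npy")
f=lambda x,y,z:plane(p,255+x/5-.4,135+y/5-.4,z)
c=[f(*q,.006) for q in[(53,50),(755,45),(732,416),(75,416)]]
C=np.mean(c,0);print("plate",C,[np.linalg.norm(c[i]-c[i-1]).round(4) for i in range(4)])
a=lambda v:np.degrees(np.arctan2(v[1],v[0])).round(1)
print(a(c[0]-c[1]),a(c[3]-c[2]),a(c[0]-c[3]),a(c[1]-c[2]))
y=np.array([np.cos(np.radians(108)),np.sin(np.radians(108)),0]);x=np.array([y[1],-y[0],0])
q=lambda P:(np.round([(P-C)@x*1e3,(P-C)@y*1e3],1))
for n,P in dict(endlug_out=f(57,300,.054),endlug_in=f(112,300,.054),collar=f(253,290,.044),boss=f(368,290,.044),mid_l=f(392,290,.054),mid_r=f(440,290,.054),wall_l=f(735,290,.054),wall_r=f(775,290,.054),tab_r=f(730,350,.089),tab_l=f(590,350,.089)).items():print(n,q(P))
st=ctrl.get_state();z=st["position"][2]-.0433
print("TCP in bracket",q(st["position"]),"fork shoulder",q(f(245,470,z+.042)),q(f(407,470,z+.042)),"prong tip l/r",q(f(268,340,z)),q(f(384,340,z)),a(R.from_rotvec(st["tool_rot"]).as_matrix()[:2,1]))
E
```

```text
plate [ 0.53327226 -0.09593163  0.006     ] [np.float64(0.0814), np.float64(0.1469), np.float64(0.0826), np.float64(0.1478)]
108.3 107.8 18.3 18.9
endlug_out [-0.2 67.3]
endlug_in [-0.2 57. ]
collar [-1.1 31. ]
boss [-1.2  8.8]
mid_l [1.6 4.6]
mid_r [ 1.5 -4.4]
wall_l [  1.4 -59.8]
wall_r [  1.4 -67.3]
tab_r [  0.8 -50.2]
tab_l [  0.8 -26.9]
TCP in bracket [-5.6 17.3] fork shoulder [13.3 25.8] [13.2  7.6] prong tip l/r [15.5 24.7] [15.5  8.8] -72.2
```

```bash
python3 -m creep '[[[0.1,5,-2.3,5,0,0,0],[0.1,5,-2.3,30,0,0,0],[0.1,5,-2.3,55,0,0,0],[0.1,5,-2.3,70,0,0,0],[0.1,5,-2.3,70,0,0,0]]]'; python3 - <<'E'
from h import *
print(delta([.5333-.0005*.951-.309*.0195,-.0959-.0005*.309+.951*.0195,.0743],down(np.radians(-72))))
p=ctrl.camera_params("wrist");np.save("w3.npy",p["pose"]);i=ctrl.get_image("wrist")[:,:,::-1];cv2.imwrite("pics/w3.png",i)
s=ctrl.get_image("side")[:,:,::-1]; S=ctrl.get_image("scene")[:,:,::-1]
c=np.zeros((600,800,3),'uint8')
c[:300,:400]=cv2.resize(s[185:260,270:370],None,fx=4,fy=4,interpolation=cv2.INTER_CUBIC)
c[:300,400:]=cv2.resize(S[165:240,300:400],None,fx=4,fy=4,interpolation=cv2.INTER_CUBIC)
c[300:,:]=cv2.resize(i[120:270,220:420],None,fx=4,fy=2,interpolation=cv2.INTER_CUBIC)
cv2.imwrite("pics/v3.png",np.clip(c*1.3,0,255).astype('uint8'))
E
```

```text
time: 4.3
position: [0.525, -0.0759, 0.1013]
tool_rot: [-3.101, -0.49, 0.007]
ft_force: [0.1, 0.5, -1.8]
grip_width: 0.271
(array([ 1.4,  2.2, 26.9]), array([-0.003,  0.004, -0.   ]))
```

View pics/v3.png

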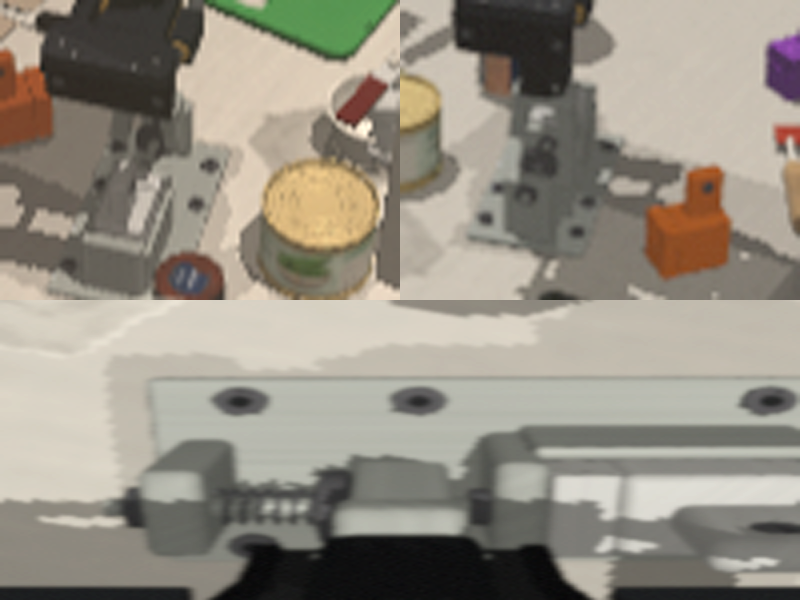

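```bash
python3 - <<'E'
from h import *
p=ctrl.camera_params("wrist");p["pose"]=np.load("w3.npy")
st=ctrl.get_state();z=st["position"][2]-.0433
f=lambda u,v,h:plane(p,220+u/4-.4,120+(v-300)/2-.3,h)
y=np.array([np.cos(np.radians(108)),np.sin(np.radians(108)),0]);x=np.array([y[1],-y[0],0]);C=np.array([.5333,-.0959,0])
q=lambda P:(np.round([(P-C)@x*1e3,(P-C)@y*1e3],1))
print("TCP",q(st["position"]),z)
print("shoulder top edge",q(f(335,520,z+.042)),q(f(468,520,z+.042)),"prong bottoms",q(f(352,458,z)),q(f(450,462,z)))
print("endlug",q(f(143,510,.054)),"mid",q(f(492,510,.054)),q(f(548,510,.054)),"boss",q(f(470,508,.044)),"collar r",q(f(347,480,.05)))
for n,X in dict(coll=[0,31,44],boss=[0,8.8,44]).items():
    X=np.array(X)/1e3;print(n,proj(p,C+x*X[0]+y*X[1]+[0,0,X[2]]))
E
```

```text
TCP [ 0.8 20.5] 0.06147811389147435
shoulder top edge [18.1 30.4] [18.1 12.1] prong bottoms [23.3 29.7] [21.9 13.2]
endlug [ 1.5 67.9] mid [1.6 5.2] [ 1.6 -4.8] boss [-1.5  8.6] collar r [11.6 31.3]
coll [307.27103713 221.773623  ]
boss [336.91681661 221.79508455]
```

```bash
python3 -m creep '[[[0.1,1.5,1.5,0,0,0,0],[0.1,1.5,1.5,8,0,0,0],[0.1,1.5,1.5,16,0,0,0],[0.1,1.5,1.5,23,0,0,0],[0.1,1.5,1.5,29,0,0,0]]]' && python3 -m creep '[[[0.1,0,0,0,0,0,0],[0.1,0,0,0,0,0,0]]]'; python3 - <<'E'
from h import *
st=ctrl.get_state();print(st["position"],st["ft_force"])
for n in("side","scene"):cv2.imwrite(f"pics/{n}_ref.png",ctrl.get_image(n)[:,:,::-1])
p=ctrl.camera_params("wrist");np.save("w4.npy",p["pose"]);i=ctrl.get_image("wrist")[:,:,::-1];cv2.imwrite("pics/w4.png",i)
s=cv2.imread("pics/side_ref.png");S=cv2.imread("pics/scene_ref.png")
c=np.zeros((600,800,3),'uint8')
c[:300,:400]=cv2.resize(s[185:260,270:370],None,fx=4,fy=4,interpolation=cv2.INTER_CUBIC)
c[:300,400:]=cv2.resize(S[165:240,300:400],None,fx=4,fy=4,interpolation=cv2.INTER_CUBIC)
c[300:,:]=cv2.resize(i[160:310,220:420],None,fx=4,fy=2,interpolation=cv2.INTER_CUBIC)
cv2.imwrite("pics/v4.png",np.clip(c*1.3,0,255).astype('uint8'))
E
```

```text
time: 4.95
position: [0.5282, -0.077, 0.0738]
tool_rot: [-3.103, -0.491, 0.002]
ft_force: [0.3, 0.2, -1.5]
grip_width: 0.271
time: 5.15
position: [0.5286, -0.077, 0.0746]
tool_rot: [-3.103, -0.491, 0.001]
ft_force: [0.1, 0.5, -1.2]
grip_width: 0.271
[ 0.52857924 -0.07698686  0.0746065 ] [ 0.06657094  0.46059213 -1.1920525 ]
```

View pics/v4.png

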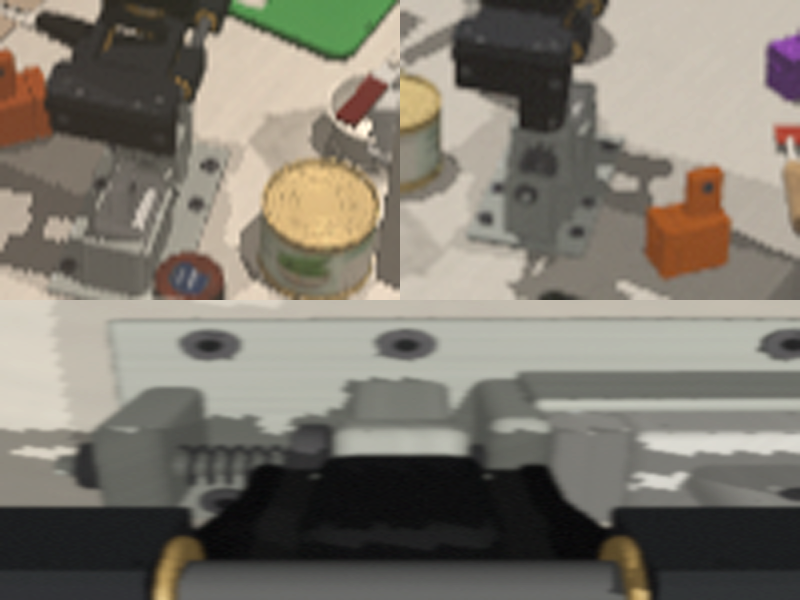

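The prongs straddle the bar between the collar (left, near (310,445)) and the middle lug (near (510,430)), with no contact force. Next is a pop detector: link-region image shift plus push force. Then I push in small steps.

```bash
cat > chk.py <<'E'
from h import *
st=ctrl.get_state();y=np.array([np.cos(np.radians(108)),np.sin(np.radians(108)),0]);C=np.array([.5333,-.0959,0])
g=lambda i:cv2.cvtColor(i,cv2.COLOR_RGB2GRAY).astype('float32')
s=g(ctrl.get_image("side"));w=g(ctrl.get_image("wrist"))
L=lambda f:cv2.cvtColor(cv2.imread(f),cv2.COLOR_BGR2GRAY).astype('float32')
s0=L("pics/side_ref.png");w0=L("pics/w4.png")
def sh(a,b,x0,x1,y0,y1):
    A,B=a[y0:y1,x0:x1],b[y0:y1,x0:x1]
    return np.round(cv2.phaseCorrelate(A,B,cv2.createHanningWindow((x1-x0,y1-y0),cv2.CV_32F))[0],1)
print("t",round(st["time"],2),"fy",round(st["ft_force"]@y,2),"fz",round(st["ft_force"][2],1),"ty",round((st["position"]-C)@y*1e3,1),
"side diff",np.abs(s-s0)[228:256,292:318].mean().round(2),"ref",np.abs(s-s0)[215:250,330:365].mean().round(2),"wrist link",sh(w0,w,360,420,205,250),"plate",sh(w0,w,240,420,155,200),"wdiff",np.abs(w-w0)[205:250,360:420].mean().round(1))
E
python3 chk.py
python3 -m creep '[[[0.1,0,-1,0,0,0,0],[0.1,0,-2,0,0,0,0],[0.1,0,-2.5,0,0,0,0]]]' >/dev/null; python3 chk.py
python3 -m creep '[[[0.1,0,-1,0,0,0,0],[0.1,0,-1,0,0,0,0]]]' >/dev/null; python3 chk.py
```

```text
t 5.3 fy -0.41 fz -0.6 ty 19.2 side diff 0.44 ref 0.39 wrist link [-0.1  0.7] plate [-0.2  0.4] wdiff 0.2
t 5.7 fy 0.22 fz -2.7 ty 22.0 side diff 1.87 ref 0.47 wrist link [-1.2 -1.5] plate [3.8 0.3] wdiff 2.0
t 6.0 fy -0.07 fz -1.4 ty 23.0 side diff 2.14 ref 0.5 wrist link [-3.2  0.1] plate [4.7 0.3] wdiff 2.2
```

```bash
python3 -m creep '[[[0.1,0,-1,0,0,0,0],[0.1,0,-1,0,0,0,0]]]' >/dev/null; python3 chk.py
```

```text
t 6.3 fy -0.36 fz -2.6 ty 23.2 side diff 2.4 ref 0.48 wrist link [-0.8  1.2] plate [5.1 0.1] wdiff 2.2
```

```bash
python3 -m creep '[[[0.1,0,-1,0,0,0,0],[0.1,0,-1,0,0,0,0]]]' >/dev/null; python3 chk.py
```

```text
t 6.6 fy -4.32 fz -3.4 ty 23.7 side diff 2.58 ref 0.51 wrist link [-1.1  0.2] plate [5.7 0.2] wdiff 2.2
```

Contact with the collar (4 N). I continue gently.

```bash
python3 -m creep '[[[0.1,0,-1,0,0,0,0],[0.1,0,-1,0,0,0,0]]]' >/dev/null; python3 chk.py
```

```text
t 6.9 fy -5.9 fz -4.0 ty 25.4 side diff 3.35 ref 0.56 wrist link [0.2 0.4] plate [8.1 0.1] wdiff 2.2
```

```bash
python3 -m creep '[[[0.1,0,-1,0,0,0,0],[0.1,0,-1,0,0,0,0]]]' >/dev/null; python3 chk.py
```

```text
t 7.2 fy -4.67 fz -3.1 ty 26.5 side diff 3.62 ref 0.62 wrist link [-8.1  0.1] plate [ 9.6 -0. ] wdiff 2.7
```

```bash
python3 -m creep '[[[0.1,0,-1,0,0,0,0],[0.1,0,-1,0,0,0,0]]]' >/dev/null; python3 chk.py
```

```text
t 7.5 fy -5.49 fz -3.6 ty 27.2 side diff 3.96 ref 0.67 wrist link [-6.7  0. ] plate [10.4  0.1] wdiff 3.0
```

```bash
python3 -m creep '[[[0.1,0,-0.6,0,0,0,0],[0.1,0,-0.6,0,0,0,0]]]' >/dev/null; python3 chk.py
```

```text
t 7.8 fy -6.12 fz -4.2 ty 27.6 side diff 3.93 ref 0.71 wrist link [-0.3  2.2] plate [10.9  0.1] wdiff 3.2
```

```bash
python3 -m creep '[[[0.1,0,-0.6,0,0,0,0],[0.1,0,-0.6,0,0,0,0]]]' >/dev/null; python3 chk.py; python3 - <<'E'
import cv2,numpy as np
from bench import ctrl
i=ctrl.get_image("wrist")[:,:,::-1];a=cv2.imread("pics/w4.png");s=ctrl.get_image("side")[:,:,::-1];b=cv2.imread("pics/side_ref.png")
c=np.zeros((600,800,3),'uint8');Z=lambda m,w,h:cv2.resize(m,(w,h),interpolation=cv2.INTER_CUBIC)
c[:300,:400]=Z(b[200:260,280:360],400,300);c[:300,400:]=Z(s[200:260,280:360],400,300)
c[300:,:400]=Z(a[160:280,320:480],400,300);c[300:,400:]=Z(i[160:280,320:480],400,300)
cv2.imwrite("pics/v5.png",np.clip(c*1.4,0,255).astype('uint8'))
E
```

```text
t 8.1 fy -6.49 fz -3.4 ty 28.1 side diff 4.01 ref 0.74 wrist link [ 5.7 -0.5] plate [11.5  0.1] wdiff 3.2
```

View pics/v5.png

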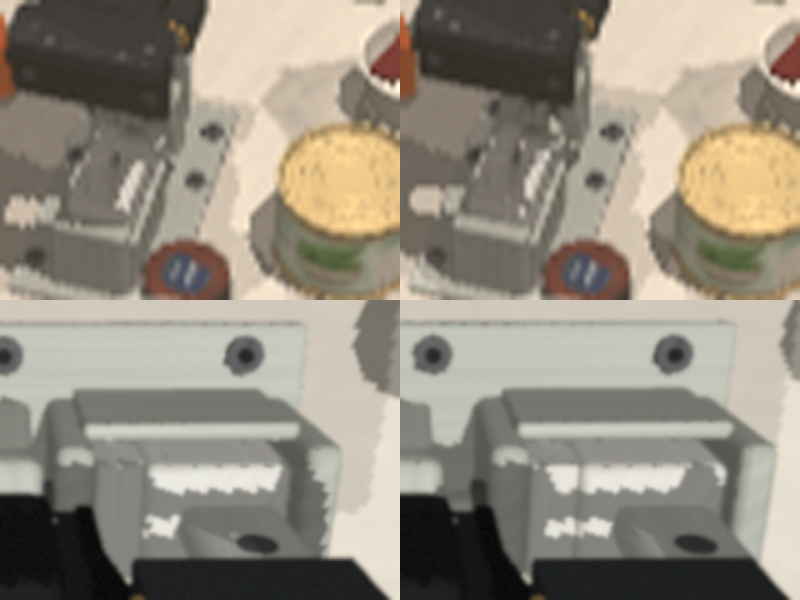

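Not popped yet. In the lower right panel the link and tab hole at (697,543) have only shifted sideways along with the plate. I continue in 0.6 mm steps.

```bash
python3 -m creep '[[[0.1,0,-0.6,0,0,0,0],[0.1,0,-0.6,0,0,0,0]]]' >/dev/null; python3 chk.py
```

```text
t 8.5 fy -6.33 fz -4.5 ty 28.8 side diff 4.29 ref 0.76 wrist link [-1.1  1.4] plate [12.3  0. ] wdiff 3.5
```

```bash
python3 -m creep '[[[0.1,0,-0.6,0,0,0,0],[0.1,0,-0.6,0,0,0,0]]]' >/dev/null; python3 chk.py
```

```text
t 8.8 fy -6.33 fz -3.6 ty 29.4 side diff 4.7 ref 0.8 wrist link [-0.1  1.7] plate [13.4  0. ] wdiff 3.5
```

```bash
python3 -m creep '[[[0.1,0,-0.6,0,0,0,0],[0.1,0,-0.6,0,0,0,0]]]' >/dev/null; python3 chk.py
```

```text
t 9.1 fy -5.44 fz -3.6 ty 30.5 side diff 5.52 ref 0.84 wrist link [2.3 2.6] plate [14.6  0.1] wdiff 7.0
```

```bash
python3 - <<'E'
import cv2,numpy as np
from bench import ctrl
i=ctrl.get_image("wrist")[:,:,::-1];s=ctrl.get_image("side")[:,:,::-1];cv2.imwrite("pics/w6.png",i);cv2.imwrite("pics/s6.png",s)
c=cv2.imread("pics/v5.png");Z=lambda m,w,h:np.clip(cv2.resize(m,(w,h),interpolation=cv2.INTER_CUBIC)*1.4,0,255)
c[:300,:400]=c[:300,400:];c[300:,:400]=c[300:,400:]
c[:300,400:]=Z(s[200:260,280:360],400,300)
c[300:,400:]=Z(i[160:280,320:480],400,300)
cv2.imwrite("pics/v6.png",c)
E
```

```text
(no output)
```

View pics/v6.png

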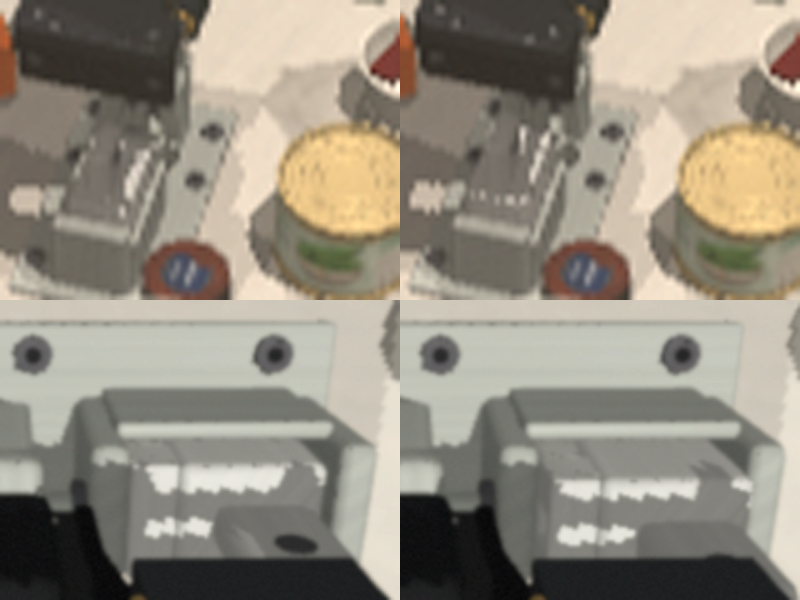

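The link has popped. Its top face is now above the side rail, and the tab and its hole moved from (697,543) to (722,558) in the lower right panel; that was after 6–7 mm of travel. I stop pushing, ease back, then withdraw upward.

```bash
python3 -m creep '[[[0.1,0,2.5,0,0,0,0],[0.1,0,5,0,0,0,0],[0.1,0,7.5,0,0,0,0],[0.1,0,10,0,0,0,0],[0.1,0,10,0,0,0,0]]]' && python3 chk.py && python3 -m creep '[[[0.1,0,0,-15,0,0,0],[0.1,0,0,-35,0,0,0],[0.1,0,0,-65,0,0,0],[0.1,0,0,-105,0,0,0],[0.1,0,0,-105,0,0,0]]]'
```

```text
time: 9.8
position: [0.5281, -0.0751, 0.0747]
tool_rot: [-3.102, -0.491, 0.001]
ft_force: [0.2, 0.4, -2.0]
grip_width: 0.275
t 9.8 fy 0.36 fz -2.0 ty 21.4 side diff 3.77 ref 0.47 wrist link [4.6 6. ] plate [2.8 0.4] wdiff 6.8
time: 10.4
position: [0.5322, -0.0754, 0.1869]
tool_rot: [3.099, 0.491, 0.017]
ft_force: [0.7, 0.2, -1.6]
grip_width: 0.271
```

```bash
python3 -c "
from h import *
print(delta([.5305,-.2865,.175],down(np.radians(-72))),ctrl.get_state()['position'])"
```

```text
(array([-67. , 200.1,  12.4]), array([ 0.006, -0.01 ,  0.   ])) [ 0.53221013 -0.07543732  0.18686555]
```

```bash
python3 -m creep '[[[0.1,-14,43,0,0,0,0],[0.1,-29,87,0,0,0,0],[0.1,-44,132,0,0,0,0],[0.1,-58,175,0,0,0,0],[0.1,-67,200,0,0,0,0]]]' && python3 -m creep '[[[0.1,0,0,0,0,0,0],[0.1,0,0,0,0,0,0]]]'; python3 -c "
from h import *
print(delta([.5305,-.2865,.0433],down(np.radians(-72))),ctrl.get_state()['position'])"
```

```text
time: 10.9
position: [0.5249, -0.2913, 0.18]
tool_rot: [3.102, 0.484, -0.001]
ft_force: [0.0, -0.3, -2.1]
grip_width: 0.274
time: 11.1
position: [0.526, -0.2865, 0.1798]
tool_rot: [-3.102, -0.489, 0.0]
ft_force: [-0.0, -0.2, -2.1]
grip_width: 0.275
(array([  4.2,   1.6, 136.5]), array([-0.001, -0.   , -0.002])) [ 0.5260148  -0.2864583   0.17975128]
```

```bash
python3 -m creep '[[[0.1,2,0,30,0,0,0],[0.1,2,0,75,0,0,0],[0.1,2,0,110,0,0,0],[0.1,2,0,128,0,0,0],[0.1,2,0,132,0,0,0]]]' && python3 -m creep '[[[0.1,0,0,1.5,0,0,0],[0.1,0,0,3,0,0,0],[0.1,0,0,3.5,0,0,0]]]'
```

```text
time: 11.6
position: [0.5267, -0.2826, 0.0454]
tool_rot: [-3.098, -0.495, 0.006]
ft_force: [0.5, 1.3, -1.3]
grip_width: 0.274
time: 11.9
position: [0.5293, -0.2861, 0.0459]
tool_rot: [3.101, 0.491, 0.003]
ft_force: [0.5, -0.4, -1.3]
grip_width: 0.275
```

```bash
python3 -m creep '[[[0.1,0,0,0.7,0,0,0],[0.1,0,0,1.4,0,0,0]]]'; python3 -m creep '[[[0.1,0,0,0,0,0,0]]]' |sed -n '2p;4p'
```

```text
time: 12.1
position: [0.5292, -0.2863, 0.0451]
tool_rot: [3.101, 0.491, 0.003]
ft_force: [-2.4, 1.2, 10.3]
grip_width: 0.272
position: [0.5292, -0.2863, 0.0451]
ft_force: [-1.8, 1.6, 6.9]
```

```bash
python3 -m creep '[[[0.35,0,0,-0.5,0,0,0],[0.45,0,0,-0.5,0,0,0],[0.6,0,0,-0.5,0,0,0],[0.6,0,0,-0.5,0,0,0]]]' && python3 -m creep '[[[0.6,0,0,-20,0,0,0],[0.6,0,0,-60,0,0,0],[0.6,0,0,-105,0,0,0],[0.6,0,0,-145,0,0,0],[0.6,0,0,-145,0,0,0]]]'; python3 - <<'E'
from h import *
# tab: bracket frame -> world
y=np.array([np.cos(np.radians(108)),np.sin(np.radians(108)),0]);x=np.array([y[1],-y[0],0]);C=np.array([.5333,-.0959,0])
T=C+x*.0005-y*.040;print("tab",T)
for yaw in (18,-162):print(yaw,delta([T[0],T[1],.20],down(np.radians(yaw))))
print(ctrl.get_state()["joint_positions"].round(2))
cv2.imwrite("pics/w7.png",ctrl.get_image("wrist")[:,:,::-1]);cv2.imwrite("pics/s7.png",ctrl.get_image("side")[:,:,::-1])
i=cv2.imread("pics/w7.png");m=(cv2.cvtColor(i,cv2.COLOR_BGR2GRAY)<45)[160:235,290:360].astype('uint8');n,l,s,c=cv2.connectedComponentsWithStats(m);print(s[1:].tolist())
E
```

```text
time: 12.6
position: [0.528, -0.286, 0.0433]
tool_rot: [3.103, 0.491, -0.0]
ft_force: [-0.8, -0.2, 0.0]
grip_width: 0.534
time: 13.1
position: [0.5317, -0.2874, 0.1953]
tool_rot: [3.096, 0.49, 0.014]
ft_force: [0.4, 0.4, -0.0]
grip_width: 0.599
tab [ 0.54613621 -0.13378775  0.        ]
18 (array([  61.2, -141.6,   -5.4]), array([ 1.300e-02,  1.000e-03, -1.571e+00]))
-162 (array([  61.2, -141.6,   -5.4]), array([ 1.00e-03, -1.30e-02,  1.57e+00]))
[ 0.78  0.25 -0.38  1.61  0.1   1.29 -0.88]
[[15, 23, 24, 39, 898]]
```

```bash
python3 -m creep '[[[0.6,12,-28,0,0,0,0.14],[0.6,24,-56,0,0,0,0.28],[0.6,36,-85,0,0,0,0.42],[0.6,48,-113,0,0,0,0.56],[0.6,60,-141,0,0,0,0.7]]]' |sed -n 2,3p; python3 -m creep '[[[0.5,0,0,0,0,0,0.14],[0.5,0,0,0,0,0,0.28],[0.5,0,0,0,0,0,0.42],[0.5,0,0,0,0,0,0.56],[0.5,0,0,0,0,0,0.7]]]'|sed -n 2,3p;  python3 -m creep '[[[0.45,0,0,0,0,0,0.1],[0.45,0,0,0,0,0,0.17],[0.45,0,0,0,0,0,0.17],[0.45,0,0,0,0,0,0.17]]]'; python3 - <<'E'
from h import *
print(delta([.5461,-.1338,.20],down(np.radians(-162))),ctrl.get_state()["joint_positions"].round(2))
p=ctrl.camera_params("wrist");np.save("w8.npy",p["pose"]);cv2.imwrite("pics/w8.png",ctrl.get_image("wrist")[:,:,::-1])
print(proj(p,[.5461,-.1338,.099]))
i=cv2.imread("pics/w8.png");cv2.imwrite("pics/v8.png",np.vstack([cv2.resize(i[120:320,200:440],(720,600),interpolation=cv2.INTER_CUBIC)]))
E
```

```text
position: [0.5404, -0.1319, 0.1861]
tool_rot: [-3.081, 0.612, 0.006]
position: [0.5403, -0.1331, 0.186]
tool_rot: [2.684, -1.631, -0.006]
time: 14.6
position: [0.5409, -0.1331, 0.1869]
tool_rot: [2.543, -1.843, -0.004]
ft_force: [0.3, 0.2, 0.0]
grip_width: 0.452
(array([  2.3,  -4.7, -13.1]), array([0.002, 0.001, 0.002])) [ 0.49  0.16 -0.33  1.72  0.06  1.27 -2.68]
[314.39665274 208.3118424 ]
```

View pics/v8.png

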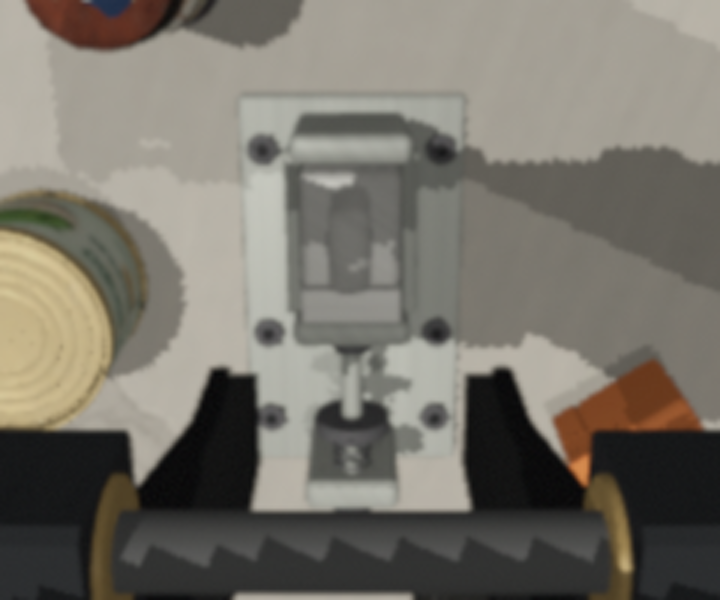

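The popped link's tab is at crop (350,235), i.e. wrist (316.7,198), with nothing in the jaw's way. Joint 7 is close to its limit, so I measure the tab and then take the half-turn-equivalent grasp.

```bash
python3 - <<'E'
from h import *
p=ctrl.camera_params("wrist");p["pose"]=np.load("w8.npy")
f=lambda x,y,z:plane(p,200+x/3-.3,120+y/3-.3,z)
y=np.array([np.cos(np.radians(108)),np.sin(np.radians(108)),0]);x=np.array([y[1],-y[0],0]);C=np.array([.5333,-.0959,0])
q=lambda P:(np.round([(P-C)@x*1e3,(P-C)@y*1e3],1))
for n,a in dict(tab_l=(328,240,.098),tab_r=(372,240,.098),tab_t=(350,187,.098),tab_b=(350,292,.098),wall_l=(290,150,.054),wall_r=(410,150,.054),coll=(352,405,.044)).items():print(n,q(f(*a)))
c=[f(*a,.006) for a in [(240,95),(466,95),(457,455),(258,455)]];print(q(np.mean(c,0)))
print(q(ctrl.get_state()["position"]))
E
python3 -m creep '[[[0.45,0,0,0,0,0,-0.14],[0.45,0,0,0,0,0,-0.28],[0.45,0,0,0,0,0,-0.42],[0.45,0,0,0,0,0,-0.56],[0.45,0,0,0,0,0,-0.7]]]'|sed -n 1,3p
python3 -m creep '[[[0.45,0,0,0,0,0,-0.14],[0.45,0,0,0,0,0,-0.28],[0.45,0,0,0,0,0,-0.42],[0.45,0,0,0,0,0,-0.56],[0.45,0,0,0,0,0,-0.7]]]'|sed -n 2,3p
python3 -m creep '[[[0.45,0,0,0,0,0,-0.14],[0.45,0,0,0,0,0,-0.28],[0.45,0,0,0,0,0,-0.42],[0.45,0,0,0,0,0,-0.56],[0.45,0,0,0,0,0,-0.7]]]'|sed -n 2,3p
python3 -m creep '[[[0.45,0,0,0,0,0,-0.14],[0.45,0,0,0,0,0,-0.28],[0.45,0,0,0,0,0,-0.42],[0.45,0,0,0,0,0,-0.56],[0.45,0,0,0,0,0,-0.7]]]'|sed -n 2,3p
python3 -m creep '[[[0.45,0,0,0,0,0,-0.14],[0.45,0,0,0,0,0,-0.28],[0.45,0,0,0,0,0,-0.34],[0.45,0,0,0,0,0,-0.34],[0.45,0,0,0,0,0,-0.34]]]'|sed -n 1,3p
python3 -c "
from h import *
print(delta([.5461,-.1338,.20],down(np.radians(18))),ctrl.get_state()['joint_positions'].round(2))"
```

```text
tab_l [  4.9 -47.3]
tab_r [ -7.3 -47.3]
tab_t [ -1.2 -62.5]
tab_b [ -1.2 -31.8]
wall_l [ 18.3 -63.9]
wall_r [-20. -64.]
coll [-1.3 31.1]
[-2.4 -0.7]
[ -4.1 -37.8]
time: 15.15
position: [0.5414, -0.1333, 0.188]
tool_rot: [3.024, -0.852, -0.001]
position: [0.5414, -0.1333, 0.188]
tool_rot: [-3.132, -0.237, 0.001]
position: [0.5414, -0.1333, 0.188]
tool_rot: [-2.861, -1.296, 0.001]
position: [0.5415, -0.1333, 0.1881]
tool_rot: [-2.243, -2.199, 0.0]
time: 17.15
position: [0.5415, -0.1334, 0.1882]
tool_rot: [-1.849, -2.539, 0.0]
(array([ -1.8,   4.2, -11.8]), array([-0.   , -0.   , -0.002])) [ 0.73  0.19 -0.6   1.71  0.11  1.27  0.42]
```

```bash
python3 - <<'E'
from h import *
S=ctrl.camera_params("scene");D=ctrl.camera_params("side")
for n,(x0,x1,y0,y1) in dict(scene=(255,300,170,215),side=(335,385,190,230)).items():
    i=cv2.imread(f"pics/{n}0.png").astype(int)[y0:y1,x0:x1];m=(i[...,2]>60)&(i[...,2]>1.7*i[...,1])&(i[...,2]>1.7*i[...,0]);P=np.argwhere(m)[:,::-1]+[x0,y0];print(n,len(P),P.mean(0),P[P[:,0].argmin()],P[P[:,0].argmax()]);globals()[n]=P
print("mean",tri(S,scene.mean(0),D,side.mean(0)))
for a in (scene[scene[:,0].argmin()],scene[scene[:,0].argmax()]):
  for b in (side[side[:,0].argmin()],side[side[:,0].argmax()]): print(a,b,tri(S,a,D,b))
y=np.array([np.cos(np.radians(108)),np.sin(np.radians(108)),0]);x=np.array([y[1],-y[0],0]);C=np.array([.5333,-.0959,0])
T=C-x*.0007-y*.042;print(delta([T[0],T[1],.073],down(np.radians(18))))
i=ctrl.get_image("wrist")[:,:,::-1];cv2.imwrite("pics/w9.png",i)
E
```

```text
scene 40 [287.025 180.825] [282 183] [292 178]
side 59 [359.74576271 209.94915254] [354 213] [365 206]
mean (array([ 0.64339503, -0.0133134 ,  0.10913803]), np.float64(0.0019804215619087196))
[282 183] [354 213] (array([ 0.64364896, -0.01324307,  0.10018812]), np.float64(0.030095833301424443))
[282 183] [365 206] (array([0.64760566, 0.00497228, 0.11032953]), np.float64(0.0006958820241069692))
[292 178] [354 213] (array([ 0.63817621, -0.0313422 ,  0.11061684]), np.float64(0.004179718106450292))
[292 178] [365 206] (array([ 0.64210089, -0.01323974,  0.12079278]), np.float64(0.02441925981630607))
(array([ -3.8,   3.1, 115.2]), array([-0.   , -0.   , -0.002]))
```

The tap handle (z ≈ 0.11 at (0.638,-0.031)) is clear of the gripper body (z ≥ 0.14). I descend on the tab.

```bash
python3 -m creep '[[[0.45,-3.8,3,10,0,0,0],[0.45,-3.8,3,45,0,0,0],[0.45,-3.8,3,80,0,0,0],[0.45,-3.8,3,105,0,0,0],[0.45,-3.8,3,115,0,0,0]]]' && python3 -m creep '[[[0.45,0,0,0,0,0,0],[0.45,0,0,0,0,0,0]]]' && python3 -c "
from h import *
print(delta([.5456,-.1361,.073],down(np.radians(18))))
cv2.imwrite('pics/w10.png',ctrl.get_image('wrist')[:,:,::-1])"
```

```text
time: 17.7
position: [0.5436, -0.1356, 0.0699]
tool_rot: [-1.845, -2.536, 0.002]
ft_force: [-0.1, 0.5, -0.5]
grip_width: 0.453
time: 17.9
position: [0.5466, -0.1361, 0.0743]
tool_rot: [1.847, 2.539, 0.001]
ft_force: [0.1, 0.0, 0.1]
grip_width: 0.45
(array([ 0.3, -0.9,  1.3]), array([ 0.001,  0.001, -0.001]))
```

```bash
python3 -m creep '[[[0.05,0,0,0,0,0,0],[0.05,0,0,0,0,0,0],[0.05,0,0,0,0,0,0],[0.05,0,0,0,0,0,0],[0.05,0,0,0,0,0,0]]]' 8; python3 -m creep '[[[0.05,0,0,0,0,0,0],[0.05,0,0,0,0,0,0]]]' 50
```

```text
time: 18.45
position: [0.5456, -0.1361, 0.0737]
tool_rot: [1.848, 2.541, -0.001]
ft_force: [-1.1, -0.5, 2.1]
grip_width: 0.137
time: 18.65
position: [0.5456, -0.1362, 0.0737]
tool_rot: [-1.848, -2.541, 0.001]
ft_force: [-2.4, -0.4, 2.7]
grip_width: 0.131
```

Width 11.7 mm is the 12 mm tab. I lift slowly.

```bash
python3 -m creep '[[[0.05,0,0,-3,0,0,0],[0.05,0,0,-7,0,0,0],[0.05,0,0,-12,0,0,0],[0.05,0,0,-17,0,0,0],[0.05,0,0,-22,0,0,0]]]'; python3 -m creep '[[[0.05,0,0,-10,0,0,0],[0.05,0,0,-22,0,0,0],[0.05,0,0,-36,0,0,0],[0.05,0,0,-52,0,0,0],[0.05,0,0,-65,0,0,0]]]'
```

```text
time: 19.15
position: [0.5461, -0.1356, 0.0964]
tool_rot: [1.848, 2.54, 0.001]
ft_force: [-0.4, 0.9, -0.9]
grip_width: 0.131
time: 19.65
position: [0.5463, -0.136, 0.1627]
tool_rot: [1.847, 2.539, 0.001]
ft_force: [-0.0, -0.8, -0.5]
grip_width: 0.133
```

```bash
python3 -m creep '[[[0.05,35,2,-5,0,0,0],[0.05,78,5,-5,0,0,0],[0.05,120,8,-5,0,0,0],[0.05,163,11,-5,0,0,0],[0.05,206,14,-5,0,0,0]]]'; python3 -c "
from h import *
print(delta([.45,.25,.165],down(np.radians(18))),ctrl.get_state()['joint_positions'].round(2))"
```

```text
time: 20.15
position: [0.4952, 0.0659, 0.1665]
tool_rot: [1.848, 2.539, 0.0]
ft_force: [-0.5, -1.0, -0.9]
grip_width: 0.132
(array([189.1,  13.6,   1.3]), array([ 0.001,  0.001, -0.001])) [ 0.54  0.08 -0.75  1.87  0.06  1.21  0.08]
```

```bash
python3 -m creep '[[[0.05,43,3,0,0,0,0],[0.05,86,6,0,0,0,0],[0.05,130,9,0,0,0,0],[0.05,165,12,0,0,0,0],[0.05,189,14,0,0,0,0]]]'; python3 -m creep '[[[0.05,0,0,0,0,0,0],[0.05,0,0,20,0,0,0],[0.05,0,0,50,0,0,0],[0.05,0,0,75,0,0,0],[0.05,0,0,85,0,0,0]]]';python3 -m creep '[[[0.05,0,0,0,0,0,0]]]'; python3 - <<'E'
from h import *
for n in("scene","side"): cv2.imwrite(f"pics/{n}9.png",ctrl.get_image(n)[:,:,::-1])
print(ctrl.get_state()["joint_positions"].round(2))
E
```

```text
time: 20.65
position: [0.4496, 0.2517, 0.1667]
tool_rot: [1.843, 2.543, 0.002]
ft_force: [0.8, -0.4, -1.9]
grip_width: 0.135
time: 21.15
position: [0.4499, 0.2464, 0.0786]
tool_rot: [-1.849, -2.538, 0.006]
ft_force: [-0.9, -0.4, -0.6]
grip_width: 0.134
time: 21.25
position: [0.4502, 0.2473, 0.0796]
tool_rot: [-1.848, -2.539, 0.004]
ft_force: [-0.2, 0.5, 0.1]
grip_width: 0.133
[ 0.24  0.26 -0.88  1.92  0.23  1.06 -0.42]
```

```bash
python3 -m creep '[[[0.05,0,0,6,0,0,0],[0.05,0,0,12,0,0,0],[0.05,0,0,15,0,0,0],[0.05,0,0,16,0,0,0],[0.05,0,0,16,0,0,0]]]'|sed -n '2p;4p';python3 -m creep '[[[0.05,0,0,1,0,0,0],[0.05,0,0,2,0,0,0],[0.05,0,0,2,0,0,0]]]'|sed -n '2p;4p'
```

```text
position: [0.4506, 0.2484, 0.0643]
ft_force: [-0.0, -0.5, -1.1]
position: [0.4507, 0.2484, 0.0624]
ft_force: [-0.2, 0.4, -1.0]
```

```bash
python3 -m creep '[[[0.05,0,0,1,0,0,0],[0.05,0,0,1.5,0,0,0],[0.05,0,0,1.5,0,0,0]]]'|sed -n '2p;4p'
```

```text
position: [0.4506, 0.2484, 0.0608]
ft_force: [0.2, 0.3, -1.2]
```

```bash
python3 -m creep '[[[0.05,0,0,0.7,0,0,0],[0.05,0,0,1.3,0,0,0],[0.05,0,0,1.3,0,0,0]]]'|sed -n '2p;4p'
```

```text
position: [0.4507, 0.2484, 0.0595]
ft_force: [0.6, 0.3, -0.8]
```

```bash
python3 -m creep '[[[0.05,0,0,0.7,0,0,0],[0.05,0,0,1.3,0,0,0],[0.05,0,0,1.3,0,0,0]]]'|sed -n '2p;4p'
```

```text
position: [0.4507, 0.2485, 0.0583]
ft_force: [-0.1, 0.6, -0.8]
```

```bash
python3 -m creep '[[[0.05,0,0,0.6,0,0,0],[0.05,0,0,1,0,0,0],[0.05,0,0,1,0,0,0]]]'|sed -n '2p;4p'
```

```text
position: [0.4508, 0.2486, 0.0582]
ft_force: [-2.7, -0.8, 6.6]
```

Touchdown at the expected height. I release and withdraw upward.

```bash
python3 -m creep '[[[0.2,0,0,-0.3,0,0,0],[0.3,0,0,-0.3,0,0,0],[0.4,0,0,-0.3,0,0,0],[0.45,0,0,-0.3,0,0,0]]]'|tail -2; python3 -m creep '[[[0.45,0,0,-10,0,0,0],[0.45,0,0,-40,0,0,0],[0.45,0,0,-85,0,0,0],[0.45,0,0,-120,0,0,0],[0.45,0,0,-120,0,0,0]]]'; python3 -m creep '[[[0.45,-30,0,0,0,0,0],[0.45,-60,0,0,0,0,0],[0.45,-60,0,0,0,0,0]]]' | tail -1; python3 - <<'E'
from h import *
p=ctrl.camera_params("wrist");i=ctrl.get_image("wrist")[:,:,::-1]
c=np.zeros((600,800,3),'uint8')
Z=lambda m,w,h:cv2.resize(m,(w,h),interpolation=cv2.INTER_CUBIC)
c[:300,:480]=Z(i,480,300)
S=ctrl.get_image("scene")[:,:,::-1];s=ctrl.get_image("side")[:,:,::-1]
c[:300,480:]=Z(S[190:390,190:400],320,300)
c[300:,:400]=Z(s[110:310,200:440],400,300)
c[300:,400:]=Z(S[140:290,260:430],400,300)
cv2.imwrite("pics/final.png",c);cv2.imwrite("pics/sideF.png",s);cv2.imwrite("pics/sceneF.png",S)
E
```

```text
ft_force: [-0.5, 0.9, 0.3]
grip_width: 0.382
time: 24.25
position: [0.4536, 0.2506, 0.1833]
tool_rot: [1.844, 2.536, 0.012]
ft_force: [0.2, -0.2, 0.8]
grip_width: 0.447
grip_width: 0.451
```

The viewer is used up, so the last check is numeric: non-green pixels on the board against the projection of an upright link, and changes elsewhere.

```bash
python3 - <<'E'
from h import *
c,s=np.cos(np.radians(18)),np.sin(np.radians(18));x=np.array([c,s,0]);y=np.array([-s,c,0])
O=np.array([.4508,.2486,.010])+y*.009
for n in("scene","side"):
    p=ctrl.camera_params(n);a=cv2.imread(f"pics/{n}0.png").astype(int);b=cv2.imread(f"pics/{n}F.png").astype(int)
    pts=np.array([proj(p,O+x*i*.016+y*j*.025+[0,0,k]) for i in(-1,1) for j in(-1,1) for k in(0,.04)]+[proj(p,O+x*i*.006+y*(-.009+j*.013)+[0,0,.074]) for i in(-1,1) for j in(-1,1)])
    x0,y0=pts.min(0).astype(int)-25;x1,y1=pts.max(0).astype(int)+25
    B=b[y0:y1,x0:x1];m=(B[...,1]<1.35*np.maximum(B[...,0],B[...,2])).astype('uint8')
    k,l,st,ct=cv2.connectedComponentsWithStats(m);j=1+st[1:,4].argmax();q=st[j]
    print(n,"pred box",pts.min(0).round(),pts.max(0).round(),"seen",q[0]+x0,q[1]+y0,q[0]+q[2]+x0,q[1]+q[3]+y0,"tab top px pred",pts[8:].mean(0).round(1))
    d=(np.abs(a-b).max(2)>25).astype('uint8');d=cv2.morphologyEx(d,cv2.MORPH_OPEN,np.ones((3,3)))
    k,l,st,ct=cv2.connectedComponentsWithStats(d);print([r.tolist() for r in st[1:] if r[4]>25])
print(ctrl.get_state()["time"],ctrl.get_state()["position"])
E
```

```text
scene pred box [276. 264.] [298. 304.] seen 251 239 322 272 tab top px pred [287.6 268.6]
[[245, 0, 284, 223, 14509], [513, 1, 52, 222, 4858], [601, 0, 34, 111, 926], [594, 114, 11, 28, 150], [579, 164, 12, 31, 151], [513, 185, 7, 12, 62], [534, 199, 21, 14, 142], [495, 202, 16, 50, 329], [573, 202, 15, 20, 205], [531, 211, 12, 13, 104], [563, 213, 7, 6, 35], [559, 250, 15, 25, 134], [277, 266, 85, 47, 2110], [553, 279, 33, 24, 525], [431, 296, 46, 29, 874], [470, 304, 12, 8, 60], [477, 308, 18, 13, 123], [559, 336, 15, 7, 81], [545, 338, 11, 9, 73]]
side pred box [339. 139.] [353. 164.] seen 313 113 377 146 tab top px pred [346.1 141.3]
[[92, 0, 63, 117, 1755], [147, 0, 42, 83, 966], [309, 0, 74, 130, 4339], [191, 65, 13, 41, 171], [149, 77, 12, 13, 98], [212, 141, 40, 20, 442], [294, 140, 58, 37, 972], [119, 153, 33, 16, 314], [152, 173, 16, 14, 129], [0, 187, 10, 27, 175], [298, 227, 5, 6, 27], [302, 228, 8, 16, 72]]
24.7 [0.46876496 0.19187321 0.17748859]
```

```bash
python3 -m creep '[[[0.45,-40,0,-20,0,0,0],[0.45,-80,0,-50,0,0,0],[0.45,-120,0,-80,0,0,0],[0.45,-160,0,-100,0,0,0],[0.45,-180,0,-120,0,0,0]]]'|sed -n 1,2p; python3 - <<'E'
from h import *
c,s=np.cos(np.radians(18)),np.sin(np.radians(18));x=np.array([c,s,0]);y=np.array([-s,c,0])
O=np.array([.4508,.2486,.010])+y*.009
for n in("scene","side","wrist"):
    p=ctrl.camera_params(n);b=ctrl.get_image(n)[:,:,::-1].astype(int)
    F=lambda *v:proj(p,O+x*v[0]*.001+y*v[1]*.001+[0,0,v[2]*.001])
    P=np.array([F(i,j,k) for i in(-16,16) for j in(-25,25) for k in(0,40)]);T=np.array([F(i,-9+j,k) for i in(-6,6) for j in(-13,13) for k in(40,74)])
    A=np.zeros((400,640),'uint8')
    for Q in(P,T):cv2.fillConvexPoly(A,cv2.convexHull(Q.astype('float32').round().astype('int32')),1)
    m=(b[...,1]<1.35*np.maximum(b[...,0],b[...,2])).astype('uint8')
    R2=cv2.dilate(A,np.ones((15,15)));k,l,st,ct=cv2.connectedComponentsWithStats(m*R2)
    print(n,"IoU",((m&A).sum()/((m*R2)|A).sum()).round(2),"in model non-green",(m[A>0].mean()).round(2),"around",m[(R2>0)&(A==0)].mean().round(2),"tab only",m[cv2.fillConvexPoly(np.zeros((400,640),'uint8'),cv2.convexHull(T.astype('float32').round().astype('int32')),1)>0].mean().round(2))
E
```

```text
time: 25.2
position: [0.5253, 0.0173, 0.2985]
scene IoU 0.87 in model non-green 0.87 around 0.0 tab only 0.79
side IoU 0.83 in model non-green 0.87 around 0.02 tab only 0.9
wrist IoU nan in model non-green nan around nan tab only nan<stdin>:12: RuntimeWarning: invalid value encountered in scalar divide
<stdin>:12: RuntimeWarning: Mean of empty slice.
  ret = ret.dtype.type(ret / rcount)
```

The link stands upright on the board where predicted, matching the model in two views. I hand in.

```bash
python3 -c "
from bench import ctrl
print(ctrl.close_job())"
```

```text
the job is handed in; nothing more can be done
None
```

The link is out of its bracket and standing upright on the green board. I handed the job in after about 25 s of robot time; no verdict was reported.

- **Pushing the collar:** the fork went in over the bar with no contact force. I eased the collar back about 6–7 mm at no more than about 6.5 N. I stopped within one 0.6 mm step of seeing the link pop up, and it stayed up when I backed the fork off.
- **Fork:** it is back on bare table at its original spot. The wrist camera showed the handle there with the same outline size as at the start.
- **Link:** I lifted it by its tab (about 11.7 mm measured in the jaws), lowered it until it touched the board at 6.6 N, and released it.

**Last checks**
- An upright-link outline projected at the release point overlapped the non-green pixels on the board by 0.87 in the scene view and 0.83 in the side view, with almost nothing non-green around it.
- Comparing the side view before and after, the only change I saw around the bystanders, fork and bracket was the link missing from its bracket.

**What did not go cleanly**
- The final picture could not be viewed because I had used all 12 views, so the end state was checked by numbers only. The wrist camera did not have the link in view for that check.
- The first board check was blocked by the arm, so I moved the arm away and repeated it.
- Joint 7 came close to its limit (-2.68 of -2.69) before I took the tab. I turned to the equivalent half-turn grasp.

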